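# Load a sole patch flush into the nailing jig

## Robot

A 6-joint arm with a two-finger parallel gripper is mounted at the origin on a cart in front of the work surface, level with it; the furniture and walls round the work are solid. World frame = base frame: x ahead of the robot, y to its left, z up, the work surface at z = 0. Lengths are in m, angles in rad, forces in N, time in s.
With the tool pointing down it reaches from about 0.275 to 0.725 m from the base axis. Payload 15.9 kg.
Tool frame: the origin (TCP) lies midway between the tips of the shut fingers; the grasp point (between the pads) lies 19 mm behind it (robot.grip_depth is the z of the grasp point in the tool frame, in m); z points along the fingers, y is the line along which they close (so a half turn about z gives the same grasp; the last joint's range is limited). The gripper opens to 85 mm and grips with 20 to 120 N. Pads are 22 mm wide; open, the fingers measure 114 mm over their backs; the gripper's body (76 mm by 85 mm) begins 54 mm behind the grasp point. The pads swing forward as they close: fully open they stand 13 mm farther back than shut.
Start: joints at [-1.153, 0.213, -0.034, 1.323, 0, 1.571], TCP at [0.203, -0.457, 0.231] pointing down, gripper open.
Joint ranges: [-2.98, 2.98], [-0.74, 1.72], [-1.14, 1.35], [-2.1, 2.04], [-1.57, 1.44], [-3.14, 3.14]. Speed limits (rad/s): [1.89, 1.89, 2.39, 2.57, 3.14, 3.14].

## Interface

Orientations are given as a rotation vector (axis times angle).
In Python, from rig import readout, imaging, job, robot gives the robot as it stands. The module is installed in compiled form; this text tells all that it offers.
- The arm moves only by the tool send_rows, never from a script. Its arguments are lists of equal length, an entry for each row: "jaw": the finger opening in m, from 0 to 0.0854; "slide": the shift along the tool's x, y, z in m, a list of three; "twist": the turn about the tool's z in degrees. In form: {"jaw": [jaw, ...], "slide": [[dx, dy, dz], ...], "twist": [twist, ...]}. A call has 1 to 12 rows; each row shifts and turns the commanded pose from where the row before left it, along the tool's axes as they then stand; what a row does not reach is not made up. A row lasts 1/8 s, in which the tool goes at most 62.5 mm and 10.7 degrees, less where a joint would pass 70% of its speed; a pose out of reach is approached as far as the arm can. A call is refused whole if a number of a shift passes 0.0625 or a number of a turn 10.7, either way. A call with a gripper value outside its range is refused whole. The fingers move at their own pace and stop on an object; the grip force is fixed at half the most. Time passes only in rows, so rows that do not move let the fingers close. It gives the time, the measured TCP pose, the force, the opening and the grip force at its end, in the units of the state.
- readout.read_state(): the state, without advancing time (a new reading comes with each control period).
- imaging.snapshot(name): name is "scene" or "top" or "wrist"; returns a dict with "frame" (420x560x3 uint8, blue, green, red), "fx", "fy", "cx", "cy" (pixels), "camera_from_world" (4x4, takes a point from world to camera coordinates). Camera axes: x right, y up, looking along -z (the intrinsics and any distortion apply to the point x, -y, -z); pixel columns grow to the right and rows downward; lengths in m; the calibration is good to about 2 mm. A picture is of the moment at which its call begins. There is no depth.
- job.job_done(): hands the job in; it is judged then, once.
The state is a dict: "clock": time; "joint_pos": joint angles; "qvel": joint speeds; "joint_torque": joint torques, N m; "eef_pos": TCP position; "ee_rot": TCP orientation; "ft_force": force on the tool from outside, world axes, zero at the start; "moment": the same for the moment, N m; "width": finger opening in m; "finger_force": force on a finger pad.
Only numpy, scipy, OpenCV 4.12 (cv2) and the standard library are available. Lean on these libraries where they do the work, as an engineer would, in place of code of your own. Each camera call takes 0.05 s, during which the arm holds its last target. There are 200 camera calls.

## Task

Take the orange sole patch off the stock tray, where it lies flat against the rail with no room for a finger on that side, and lay it flat on the dark grey jig with its square end away from the robot. Then push it gently home, so that its square end lies flush against the metal stop at the far end and its long side flush against the metal stop on the right. Do not disturb the wax tin, the wooden acorn or the edge iron.

Things in the scene. Friction and masses are not known exactly. Their poses are not given: they have to be found in the camera images.
- patch: flat orange rubber sole patch with thin black ribs across its top, 110 x 60 x 6 mm, 60 g, loose. Origin: centre of its underside; z up; x along its length to the square end (x = +55); straight sides at y = +-30 from x = -25 to +55, then a half-round end, radius 30, to x = -55. Starts on the stock tray, its +y side 0.5 to 2 mm from the rail: move it to make room for a finger
- patch_square_left (a point): corner of the patch at x = +55, y = +30, half its thickness up
- patch_square_right (a point): corner of the patch at x = +55, y = -30, half its thickness up
- patch_round_right (a point): point on the -y long side of the patch where the round end begins: x = -25, y = -30, half its thickness up
- stock_tray: fixed plywood board 170 (x) x 170 (y) x 6 mm with a dark wood rail along its +y edge: rail 12 mm thick, its top 28 mm above the table, its inner face at y = +73 mm; the other three edges are open. Origin: centre of the underside; z up
- jig: fixed dark grey board 170 (x) x 150 (y) x 8 mm with two rigid aluminium stops, 10 mm thick, tops 22 mm above the table: the end stop along the +x edge (inner face x = +75) and the side stop along the -y edge (inner face y = -65). Origin: centre of the underside; z up. At home the patch has its origin at x = +20, y = -35, z = +8 here, axes parallel
- jig_corner (a point): inner corner of the jig where the two stops and the board's top meet: x = +75, y = -65, z = +8 mm in the jig; axes as the jig's.
- wax_tin: open round tin of pale wax, 62 mm across, 19 mm high, loose bystander; origin at the centre of its underside
- acorn: standing wooden acorn-shaped knob, 26 mm across, 50 mm high, loose bystander; origin at the centre of its underside
- iron: edge iron, wooden handle with a steel end, 22 x 142 x 23 mm, lying along its y, loose bystander; origin at the centre of its underside

How it is judged:
On the way, in this order (a step that is already met when the one before it is completed fails the run):
1. the patch has been picked up: more than 30 mm above the table, held by the fingers (height (world z) of patch above 0.03 m and contact force between patch and the fingers above 0.3 N), for 0.2 s.
2. the patch lies flat on the board of the jig, out of the fingers (z of patch in the frame of jig between 0.006 and 0.0095 m and x of patch in the frame of jig between -0.09 and 0.03 m and y of patch in the frame of jig between -0.045 and 0.08 m and contact force between patch and the fingers below 0.1 N), for 0.1 s.
At the end, for the whole second after the job is handed in: The patch lies released and at rest, flat on the jig's board, both corners of its square end within 2.5 mm of the end stop's face and both ends of its right-hand straight side within 2.5 mm of the side stop's face (x of patch_square_left in the frame of jig_corner between -0.0025 and 0.002 m and x of patch_square_right in the frame of jig_corner between -0.0025 and 0.002 m and y of patch_square_right in the frame of jig_corner between -0.002 and 0.0025 m and y of patch_round_right in the frame of jig_corner between -0.002 and 0.0025 m and z of patch in the frame of jig between 0.006 and 0.0095 m and angle between patch's own z axis and vertical below 0.05 rad and linear speed of patch below 0.01 m/s); the robot touches nothing.
It fails at once if the patch is pressed against the jig with more than 80 N (contact force between patch and jig above 80 N).
It fails at once if the wax tin is moved more than 20 mm (distance of wax_tin from where it was at the start of the episode above 0.02 m).
It fails at once if the wooden acorn is moved more than 20 mm (distance of acorn from where it was at the start of the episode above 0.02 m).
It fails at once if the edge iron is moved more than 20 mm (distance of iron from where it was at the start of the episode above 0.02 m).
It also fails if it takes over 67 s, if anything falls off the work surface, if the arm or the gripper's body presses on something with over 40 N, if the wrist force passes 120 N, or if a joint passes its speed limit or range.

## Working session

There is one attempt and no reset: what is moved stays moved. The work goes in short steps, Python scripts to look and compute and a tool call to move; the robot and the scene stay as the last step left them, time stands still between calls to the robot, and variables do not carry over. Pictures are saved under pics/ and viewed, at most 10 in all, crops included, and the job is handed in when it is done.

Besides the shell and the picture viewer there is one more tool, called as a command line: name --pt "numbers of a row" for each row, then --argument value for the rest. send_rows: Moves the arm, as the interface text tells. Its arguments: {"type":"object","properties":{"jaw":{"type":"array","items":{"type":"number"}},"slide":{"type":"array","items":{"type":"array","items":{"type":"number"}}},"twist":{"type":"array","items":{"type":"number"}}},"required":["jaw","slide","twist"]}

```bash
mkdir -p pics; cat > h.py <<'E'
import numpy as np, cv2
from rig import readout, imaging, job, robot
def ray(s,u,v):
    T=np.linalg.inv(s["camera_from_world"]); d=np.array([(u-s["cx"])/s["fx"],-(v-s["cy"])/s["fy"],-1.])
    return T[:3,3],T[:3,:3]@d
def onz(s,u,v,z):
    o,d=ray(s,u,v); return o+d*(z-o[2])/d[2]
def proj(s,p):
    c=s["camera_from_world"]@np.append(p,1); return s["cx"]+s["fx"]*c[0]/-c[2], s["cy"]-s["fy"]*c[1]/-c[2]
E
python3 - <<'E'
from h import *
s=imaging.snapshot("top"); t=imaging.snapshot("scene")
cv2.imwrite("pics/top.png",s["frame"]);cv2.imwrite("pics/scene.png",t["frame"])
print([k for k in s if k!="frame"],s["fx"],s["cx"],s["cy"]);print(np.linalg.inv(s["camera_from_world"]).round(3))
for k,v in readout.read_state().items(): print(k,np.round(v,3))
E
```

```text
['fx', 'fy', 'cx', 'cy', 'camera_from_world'] 463.60844152490364 283.75847868964553 209.90740351053077
[[-1.000e-03  9.970e-01 -8.300e-02  4.590e-01]
 [-1.000e+00 -2.000e-03 -1.100e-02  1.570e-01]
 [-1.100e-02  8.300e-02  9.960e-01  1.019e+00]
 [ 0.000e+00  0.000e+00  0.000e+00  1.000e+00]]
clock 0.1
joint_pos [-1.153  0.213 -0.035  1.324  0.     1.571]
qvel [ 0.001 -0.001  0.001 -0.001  0.002 -0.001]
joint_torque [-0.0000e+00 -6.8725e+01  4.8780e+01  1.2000e-02 -0.0000e+00  0.0000e+00]
eef_pos [ 0.203 -0.457  0.231]
ee_rot [-3.072 -0.651  0.   ]
ft_force [-0.005 -0.032 -0.179]
moment [ 0.019 -0.023  0.001]
finger_force 0.0
width 0.086
```

View pics/top.png

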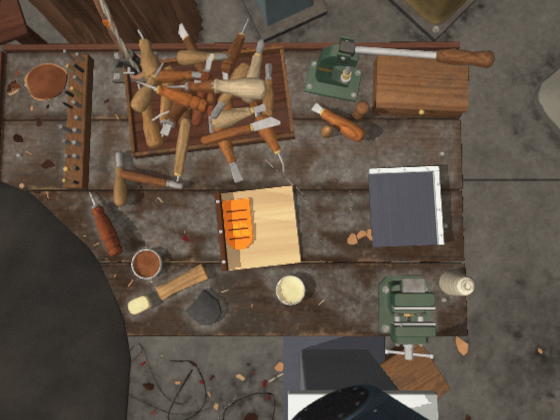

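View pics/scene.png

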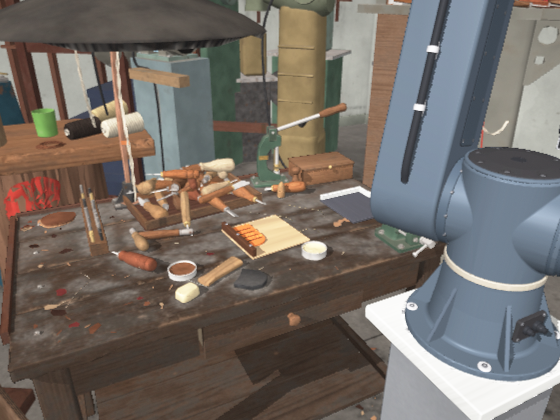

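The top view shows the patch at about (238,223) against the tray's left rail. The jig is at (405,206), with its stops at the top and right, and the wax tin is at (290,290). The probable iron is at (337,120), and the probable acorn is one of the brown shapes near (360,108) or (328,130).

```bash
python3 - <<'E'
from h import *
s=imaging.snapshot("top"); f=s["frame"]; hsv=cv2.cvtColor(f,cv2.COLOR_BGR2HSV)
def comp(m,x0,y0,x1,y1,z,n):
    k=np.zeros_like(m);k[y0:y1,x0:x1]=m[y0:y1,x0:x1]
    c=max(cv2.findContours(cv2.morphologyEx(k,cv2.MORPH_CLOSE,np.ones((5,5))),cv2.RETR_EXTERNAL,cv2.CHAIN_APPROX_NONE)[0],key=cv2.contourArea)
    r=cv2.minAreaRect(c); print(n,cv2.contourArea(c),"ctr",onz(s,*r[0],z).round(4)[:2],"box",[tuple((onz(s,*p,z)[:2]*1000).round(1)) for p in cv2.boxPoints(r)])
comp(cv2.inRange(hsv,(4,190,150),(18,255,255)),215,180,270,260,.012,"patch")
comp(cv2.inRange(hsv,(14,50,150),(28,190,255)),215,180,305,275,.006,"tray")
comp(cv2.inRange(hsv,(100,30,40),(130,140,120)),360,160,450,255,.008,"jig")
comp(cv2.inRange(hsv,(0,0,185),(180,40,255)),360,160,450,255,.022,"stops")
cr=np.hstack([cv2.resize(f[175:275,210:310],(400,400),interpolation=cv2.INTER_CUBIC),cv2.resize(f[155:255,360:460],(400,400),interpolation=cv2.INTER_CUBIC)])
cv2.imwrite("pics/crop.png",cr)
E
```

```text
patch 1206.0 ctr [0.513  0.2686] box [(np.float64(563.3), np.float64(304.2)), (np.float64(569.3), np.float64(244.7)), (np.float64(463.2), np.float64(233.2)), (np.float64(457.2), np.float64(292.2))]
tray 4068.0 ctr [0.5052 0.2186] box [(np.float64(581.9), np.float64(307.0)), (np.float64(599.1), np.float64(149.8)), (np.float64(429.7), np.float64(131.5)), (np.float64(412.6), np.float64(286.5))]Traceback (most recent call last):
  File "<stdin>", line 9, in <module>
  File "<stdin>", line 5, in comp
ValueError: max() iterable argument is empty
```

```bash
python3 - <<'E'
from h import *
s=imaging.snapshot("top"); f=s["frame"]; hsv=cv2.cvtColor(f,cv2.COLOR_BGR2HSV)
print(hsv[206,400],hsv[230,385])
def comp(m,x0,y0,x1,y1,z,n):
    k=np.zeros_like(m);k[y0:y1,x0:x1]=m[y0:y1,x0:x1]
    c=max(cv2.findContours(cv2.morphologyEx(k,cv2.MORPH_CLOSE,np.ones((5,5))),cv2.RETR_EXTERNAL,cv2.CHAIN_APPROX_NONE)[0],key=cv2.contourArea)
    r=cv2.minAreaRect(c); print(n,cv2.contourArea(c),"ctr",onz(s,*r[0],z).round(4)[:2],"box",[tuple(float(a) for a in (onz(s,*p,z)[:2]*1000).round(1)) for p in cv2.boxPoints(r)])
g=hsv[206,400].astype(int)
comp(cv2.inRange(hsv,np.clip(g-[12,40,30],0,255),g+[12,40,30]),360,160,450,255,.008,"jig")
comp(cv2.inRange(hsv,(0,0,170),(180,45,255)),360,160,450,255,.022,"stops")
cr=np.hstack([cv2.resize(f[175:275,210:310],(400,400),interpolation=cv2.INTER_CUBIC),cv2.resize(f[155:255,360:460],(400,400),interpolation=cv2.INTER_CUBIC)])
cv2.imwrite("pics/crop.png",cr)
E
```

```text
[125  17  91] [120  22  93]
jig 4495.0 ctr [ 0.5461 -0.0911] box [(622.4, -17.7), (630.4, -158.5), (470.8, -163.4), (462.8, -24.4)]
stops 650.5 ctr [ 0.5861 -0.133 ] box [(628.1, -14.2), (709.2, -98.2), (544.6, -250.8), (465.6, -167.2)]
```

View pics/crop.png

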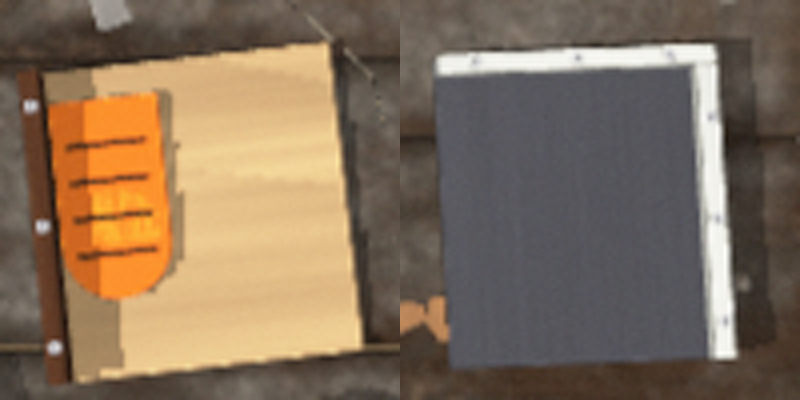

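Square end already points away from the robot. The patch yaw is about 6.2° and the jig yaw about 2.6°. The inner corner of the jig is near (0.630, -0.158).

send_rows --jaw '[0,0]' --pt "0 0 -0.02" --pt "0 0 -0.02" --twist '[10,7.7]'

```text
clock: 0.45
eef_pos: [0.2028, -0.4567, 0.2716]
ee_rot: [-3.137, -0.163, 0.0]
ft_force: [0.4, -0.4, -0.4]
width: 0.0513
finger_force: 0.0
```

send_rows --jaw '[0,0,0,0,0,0,0,0,0,0,0,0]' --pt "0.03 -0.05 0" --pt "0.03 -0.05 0" --pt "0.03 -0.05 0" --pt "0.03 -0.05 0" --pt "0.03 -0.05 0" --pt "0.03 -0.05 0" --pt "0.03 -0.05 0" --pt "0.03 -0.05 0" --pt "0.03 -0.05 0" --pt "0.03 -0.05 0" --pt "0.03 -0.05 0" --pt "0.03 -0.05 0" --twist '[0,0,0,0,0,0,0,0,0,0,0,0]'

```text
clock: 1.95
eef_pos: [0.5031, 0.1184, 0.2733]
ee_rot: [-3.072, -0.307, 0.01]
ft_force: [1.0, -0.3, 0.2]
width: 0.0001
finger_force: 0.0
```

```bash
cat >> h.py <<'E'
from scipy.spatial.transform import Rotation
def st():
    q=readout.read_state(); R=Rotation.from_rotvec(q["ee_rot"]).as_matrix(); yaw=np.degrees(np.arctan2(R[1,0],R[0,0]))
    print("t",round(q["clock"],2),"p",np.round(q["eef_pos"],4),"yaw",round(yaw,2),"tilt",np.round(R[:2,2],4),"F",np.round(q["ft_force"],1),"w",round(q["width"],4),"gf",round(float(np.max(q["finger_force"])),1),"j",np.round(q["joint_pos"],2))
    return q,R
def to(x,y,z):   # displacement in tool axes
    q,R=st(); print("tool move",np.round(R.T@(np.array([x,y,z])-q["eef_pos"]),4))
E
python3 - <<'E'
from h import *
to(.513,.2686,.06)
s=imaging.snapshot("wrist"); cv2.imwrite("pics/w1.png",s["frame"]); print(np.linalg.inv(s["camera_from_world"]).round(3),s["fx"])
E
```

```text
t 1.95 p [0.5031 0.1184 0.2733] yaw 11.41 tilt [-0.0118  0.0529] F [ 1.  -0.3  0.2] w 0.0001 gf 0.0 j [0.2  0.25 0.11 1.44 0.05 3.14]
tool move [ 0.0397 -0.1335  0.2208]
[[ 0.197  0.926  0.321  0.585]
 [-0.979  0.204  0.012  0.126]
 [-0.054 -0.316  0.947  0.415]
 [ 0.     0.     0.     1.   ]] 341.6782384612586
```

View pics/w1.png

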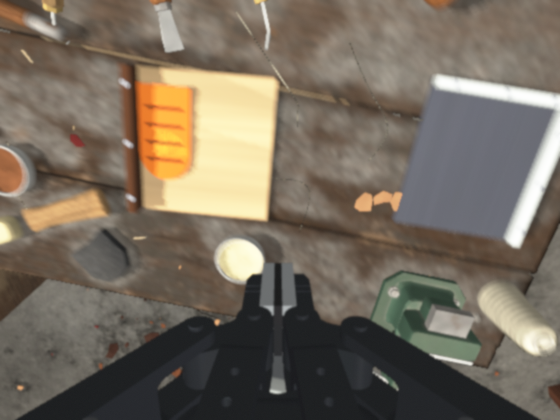

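The wrist view shows the tray, patch (165,130), wax tin (240,260) and jig. Joint 6 has hit its limit, so I'll turn the tool the other way for the equivalent half-turn grasp.

send_rows --jaw '[0,0,0,0,0,0,0,0,0,0]' --pt "0 0 0" --pt "0 0 0" --pt "0 0 0" --pt "0 0 0" --pt "0 0 0" --pt "0 0 0" --pt "0 0 0" --pt "0 0 0" --pt "0 0 0" --pt "0 0 0" --twist '[-10.6,-10.6,-10.6,-10.6,-10.6,-10.6,-10.6,-10.6,-10.6,-10.6]'

```text
clock: 3.25
eef_pos: [0.5023, 0.117, 0.2734]
ee_rot: [-1.607, -2.656, -0.06]
ft_force: [-0.7, 0.6, -0.2]
width: 0.0003
finger_force: 0.0
```

send_rows --jaw '[0,0,0,0,0,0,0,0,0]' --pt "0 0 0" --pt "0 0 0" --pt "0 0 0" --pt "0 0 0" --pt "0 0 0" --pt "0 0 0" --pt "0 0 0" --pt "0 0 0" --pt "0 0 0" --twist '[-10.6,-10.6,-10.6,-10.6,-10.6,-10.6,-10.6,0,0]'

```text
clock: 4.38
eef_pos: [0.5024, 0.1171, 0.2734]
ee_rot: [0.307, -3.119, -0.083]
ft_force: [0.0, 1.1, 0.2]
width: 0.0001
finger_force: 0.0
```

```bash
python3 - <<'E'
from h import *
to(.513,.2686,.06)
E
```

```text
t 4.38 p [0.5024 0.1171 0.2734] yaw -168.75 tilt [-0.0115  0.0523] F [0.  1.1 0.2] w 0.0001 gf 0.0 j [ 0.2   0.24  0.11  1.44  0.05 -0.  ]
tool move [-0.0402  0.1349  0.2209]
```

The joint-limit clamp left a 3° tilt (joint 5 = 0.05) in the commanded pose. I'll go to joint 6's other limit, where the same effect should act in reverse and cancel it.

send_rows --jaw '[0,0,0,0,0,0,0,0,0,0,0,0]' --pt "0 0 0" --pt "0 0 0" --pt "0 0 0" --pt "0 0 0" --pt "0 0 0" --pt "0 0 0" --pt "0 0 0" --pt "0 0 0" --pt "0 0 0" --pt "0 0 0" --pt "0 0 0" --pt "0 0 0" --twist '[-10.7,-10.7,-10.7,-10.7,-10.7,-10.7,-10.7,-10.7,-10.7,-10.7,-10.7,-10.7]'

```text
clock: 5.88
eef_pos: [0.5024, 0.1171, 0.2735]
ee_rot: [-2.91, 1.058, 0.044]
ft_force: [1.3, 0.1, 0.8]
width: 0.0
finger_force: 0.0
```

send_rows --jaw '[0,0,0,0,0,0]' --pt "0 0 0" --pt "0 0 0" --pt "0 0 0" --pt "0 0 0" --pt "0 0 0" --pt "0 0 0" --twist '[-10.7,-10.7,-10.7,-10.7,-6.0,0]'

```text
clock: 6.62
eef_pos: [0.5024, 0.1171, 0.2735]
ee_rot: [-3.08, -0.229, 0.011]
ft_force: [-0.1, 0.7, 0.1]
width: -0.0
finger_force: 0.0
```

```bash
python3 - <<'E'
from h import *
st()
E
```

```text
t 6.62 p [0.5024 0.1171 0.2735] yaw 8.51 tilt [-0.0113  0.0524] F [-0.1  0.7  0.1] w -0.0 gf 0.0 j [ 0.2   0.24  0.11  1.44  0.05 -3.09]
```

send_rows --jaw '[0,0]' --pt "0 0 0" --pt "0 0 0" --twist '[-8.0,0]'

```text
clock: 6.88
eef_pos: [0.4959, 0.142, 0.2735]
ee_rot: [-3.083, -0.393, 0.001]
ft_force: [-0.0, -0.0, -1.2]
width: -0.0
finger_force: 0.0
```

```bash
python3 - <<'E'
from h import *
st()
E
```

```text
t 6.88 p [0.4959 0.142  0.2735] yaw 14.54 tilt [-0.0045  0.0329] F [-0.  -0.  -1.2] w -0.0 gf 0.0 j [ 0.26  0.24  0.11  1.43  0.03 -3.14]
```

send_rows --jaw '[0,0]' --pt "0 0.033 0" --pt "0 0 0" --twist '[0,0]'

```text
clock: 7.12
eef_pos: [0.5011, 0.1235, 0.2722]
ee_rot: [-3.102, -0.355, -0.002]
ft_force: [0.4, -0.1, 0.1]
width: -0.0002
finger_force: 0.0
```

```bash
python3 - <<'E'
from h import *
st()
E
```

```text
t 7.12 p [0.5011 0.1235 0.2722] yaw 13.04 tilt [-0.0009  0.0191] F [ 0.4 -0.1  0.1] w -0.0002 gf 0.0 j [ 0.23  0.24  0.1   1.43  0.02 -3.14]
```

Reduces as expected; repeat once, scaled up.

send_rows --jaw '[0,0]' --pt "0 0.045 0" --pt "0 0 0" --twist '[0,0]'

```text
clock: 7.38
eef_pos: [0.507, 0.1015, 0.2714]
ee_rot: [-3.126, -0.307, -0.005]
ft_force: [-0.2, -0.3, 0.1]
width: 0.0002
finger_force: 0.0
```

```bash
python3 - <<'E'
from h import *
st()
E
```

```text
t 7.38 p [0.507  0.1015 0.2714] yaw 11.23 tilt [0.0032 0.0006] F [-0.2 -0.3  0.1] w 0.0002 gf 0.0 j [ 0.2   0.24  0.11  1.43 -0.   -3.14]
```

Tilt is gone. Now turn to yaw −173.8°.

send_rows --jaw '[0,0,0,0,0,0,0,0,0,0,0,0]' --pt "0 0 0" --pt "0 0 0" --pt "0 0 0" --pt "0 0 0" --pt "0 0 0" --pt "0 0 0" --pt "0 0 0" --pt "0 0 0" --pt "0 0 0" --pt "0 0 0" --pt "0 0 0" --pt "0 0 0" --twist '[10.7,10.7,10.7,10.7,10.7,10.7,10.7,10.7,10.7,10.7,10.7,10.7]'

```text
clock: 8.88
eef_pos: [0.5067, 0.1029, 0.2715]
ee_rot: [-1.631, 2.681, -0.001]
ft_force: [0.1, -0.2, -0.2]
width: -0.0001
finger_force: 0.0
```

send_rows --jaw '[0,0,0,0,0,0]' --pt "0 0 0" --pt "0 0 0" --pt "0 0 0" --pt "0 0 0" --pt "0 0 0" --pt "0 0 0" --twist '[10.7,10.7,10.7,10.7,10.7,3.1]'

```text
clock: 9.62
eef_pos: [0.5067, 0.1029, 0.2715]
ee_rot: [-0.168, 3.134, 0.002]
ft_force: [-0.2, 0.6, 0.0]
width: -0.0002
finger_force: 0.0
```

```bash
python3 - <<'E'
from h import *
to(.513,.2686,.06)
s=imaging.snapshot("wrist"); cv2.imwrite("pics/w2.png",s["frame"])
E
```

```text
t 9.62 p [0.5067 0.1029 0.2715] yaw -173.85 tilt [0.0032 0.0015] F [-0.2  0.6  0. ] w -0.0002 gf 0.0 j [0.2  0.24 0.11 1.43 0.   0.09]
tool move [-0.0233  0.1638  0.2118]
```

View pics/w2.png

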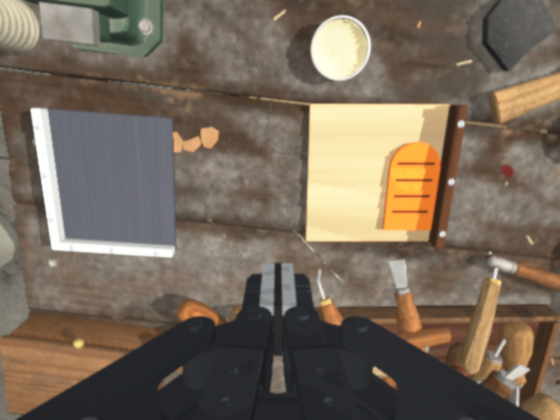

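The wrist view shows the jig (inner corner near (65,240)), the patch (413,187) and the tin (340,48). I'll measure from this closer view and cross-check.

```bash
cat >> h.py <<'E'
def rect(s,m,z,n,win=None):
    if win: k=np.zeros_like(m);x0,y0,x1,y1=win;k[y0:y1,x0:x1]=m[y0:y1,x0:x1];m=k
    m=cv2.morphologyEx(m,cv2.MORPH_CLOSE,np.ones((7,7)))
    c=max(cv2.findContours(m,cv2.RETR_EXTERNAL,cv2.CHAIN_APPROX_NONE)[0],key=cv2.contourArea)
    P=np.array([onz(s,*p[0],z)[:2]*1000 for p in c],np.float32); r=cv2.minAreaRect(P)
    b=cv2.boxPoints(r); e=max([b[1]-b[0],b[2]-b[1]],key=np.linalg.norm); a=(np.degrees(np.arctan2(e[1],e[0]))+90)%180-90
    print(n,"ctr",np.round(r[0],1),"size",np.round(r[1],1),"yaw",round(float(a),2),"box",b.round(1).tolist()); return r
def patch(s,z):
    h=cv2.cvtColor(s["frame"],cv2.COLOR_BGR2HSV); return rect(s,cv2.inRange(h,(4,190,120),(18,255,255)),z,"patch",None)
E
python3 - <<'E'
from h import *
s=imaging.snapshot("wrist"); f=s["frame"]; h=cv2.cvtColor(f,cv2.COLOR_BGR2HSV)
rect(s,cv2.inRange(h,(4,190,120),(18,255,255)),.012,"patch",(370,130,470,240))
rect(s,cv2.inRange(h,(105,8,50),(140,80,130)),.008,"jig",(30,100,190,262))
h4=(h[180,120],h[150,80],h[249,110],h[180,40]);print(h4)
E
```

```text
patch ctr [513.6 267.7] size [105.  61.] yaw 6.29 box [[458.0, 292.29998779296875], [464.70001220703125, 231.60000610351562], [569.0999755859375, 243.10000610351562], [562.4000244140625, 303.79998779296875]]
jig ctr [545.5 -91.1] size [158.7 140.3] yaw 2.29 box [[463.5, -24.200000762939453], [469.1000061035156, -164.39999389648438], [627.5999755859375, -158.0], [622.0, -17.799999237060547]]
(array([117,  22, 117], dtype=uint8), array([113,  20, 116], dtype=uint8), array([ 75,   2, 248], dtype=uint8), array([ 18,  23, 109], dtype=uint8))
```

send_rows --jaw '[0,0,0,0,0,0,0,0]' --pt "-0.006 0.04 0.03" --pt "-0.006 0.04 0.03" --pt "-0.006 0.042 0.03" --pt "-0.006 0.042 0.035" --pt "0 0 0.05" --pt "0 0 0.05" --pt "0 0 0.02" --pt "0 0 0" --twist '[0,0,0,0,0,0,0,0]'

```text
clock: 10.72
eef_pos: [0.512, 0.2684, 0.0254]
ee_rot: [-0.177, 3.136, -0.0]
ft_force: [-0.6, -0.8, -0.4]
width: 0.0
finger_force: 0.0
```

```bash
python3 - <<'E'
from h import *
to(.513,.2677,.012)
E
```

```text
t 10.72 p [0.512  0.2684 0.0254] yaw -173.53 tilt [0.0006 0.    ] F [-0.6 -0.8 -0.4] w 0.0 gf 0.0 j [ 0.48  0.49 -0.18  0.9  -0.    0.37]
tool move [-0.0009 -0.0008  0.0134]
```

send_rows --jaw '[0,0,0]' --pt "0 0 0.01" --pt "0 0 0.003" --pt "0 0 0.001" --twist '[0,0,0]'

```text
clock: 11.1
eef_pos: [0.5133, 0.2692, 0.0131]
ee_rot: [-0.176, 3.133, 0.002]
ft_force: [-1.0, -0.0, 0.6]
width: 0.0003
finger_force: 0.0
```

send_rows --jaw '[0,0]' --pt "0 0 0.001" --pt "0 0 0" --twist '[0,0]'

```text
clock: 11.35
eef_pos: [0.5133, 0.2692, 0.0121]
ee_rot: [-0.176, 3.133, 0.002]
ft_force: [0.1, 0.1, 0.1]
width: -0.0001
finger_force: 0.7
```

send_rows --jaw '[0,0]' --pt "0 0 0.0007" --pt "0 0 0" --twist '[0,0]'

```text
clock: 11.6
eef_pos: [0.5133, 0.2692, 0.012]
ee_rot: [-0.176, 3.132, 0.002]
ft_force: [-5.4, -1.8, 13.8]
width: -0.0
finger_force: 7.1
```

send_rows --jaw '[0,0,0,0,0,0,0,0,0,0]' --pt "0 -0.003 0" --pt "0 -0.003 0" --pt "0 -0.003 0" --pt "0 -0.004 0" --pt "0 -0.004 0" --pt "0 -0.004 0" --pt "0 -0.004 0" --pt "0 -0.004 0" --pt "0 -0.003 0" --pt "0 0 0" --twist '[0,0,0,0,0,0,0,0,0,0]'

```text
clock: 12.85
eef_pos: [0.5174, 0.2381, 0.012]
ee_rot: [-0.176, 3.132, 0.005]
ft_force: [-0.4, 2.9, 8.7]
width: 0.0001
finger_force: 4.2
```

send_rows --jaw '[0.0854,0.0854,0.0854,0.0854]' --pt "0 0 -0.01" --pt "0 0 -0.03" --pt "0 0 -0.04" --pt "0 0 0" --twist '[0,0,0,0]'

```text
clock: 13.35
eef_pos: [0.518, 0.2379, 0.0944]
ee_rot: [-0.175, 3.129, 0.005]
ft_force: [0.1, 0.3, -0.3]
width: 0.0726
finger_force: 0.0
```

```bash
python3 - <<'E'
from h import *
s=imaging.snapshot("top"); h=cv2.cvtColor(s["frame"],cv2.COLOR_BGR2HSV)
rect(s,cv2.inRange(h,(4,190,120),(18,255,255)),.012,"patch",(215,180,285,260))
t=imaging.snapshot("wrist"); cv2.imwrite("pics/a.png",np.hstack([cv2.resize(s["frame"][175:275,210:310],(400,420)),cv2.resize(t["frame"],(400,420))]))
st()
E
```

```text
Traceback (most recent call last):
  File "h.py", line 20, in rect
    c=max(cv2.findContours(m,cv2.RETR_EXTERNAL,cv2.CHAIN_APPROX_NONE)[0],key=cv2.contourArea)
ValueError: max() iterable argument is empty
```

Top view is hidden by the arm, so I'll use the wrist camera.

```bash
python3 - <<'E'
from h import *
t=imaging.snapshot("wrist"); cv2.imwrite("pics/a.png",t["frame"]); st()
try: patch(t,.012)
except Exception as e: print(e)
E
```

```text
t 13.45 p [0.5164 0.2372 0.0913] yaw -173.58 tilt [0.0037 0.0015] F [-0.5  0.4  0.2] w 0.0845 gf 0.0 j [ 0.43  0.41 -0.12  1.03 -0.    0.32]
patch ctr [512.1 267. ] size [107.4  59.1] yaw 6.35 box [[455.5, 290.3999938964844], [462.0, 231.6999969482422], [568.7999877929688, 243.5], [562.2000122070312, 302.29998779296875]]
```

View pics/a.png

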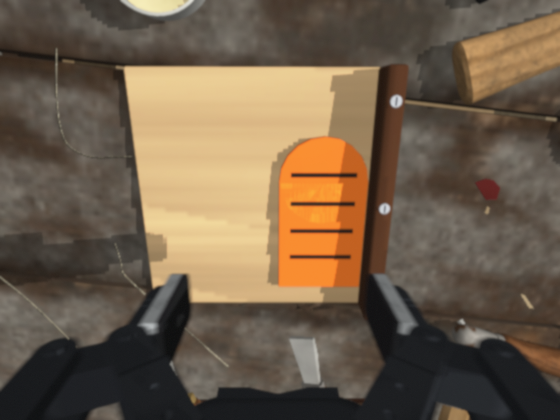

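The wrist view shows the patch still against the rail at (325,215): the pressed finger just slipped over it. Instead I'll push its square end near the free corner, which should pivot it away from the rail.

send_rows --jaw '[0,0,0,0,0]' --pt "-0.036 0.002 0" --pt "-0.036 0.002 0" --pt "0 0 0" --pt "0 0 0" --pt "0 0 0" --twist '[0,0,0,0,0]'

```text
clock: 14.08
eef_pos: [0.5866, 0.249, 0.091]
ee_rot: [-0.176, 3.134, 0.001]
ft_force: [-0.5, -0.1, 0.0]
width: 0.0001
finger_force: 0.0
```

```bash
python3 - <<'E'
from h import *
to(.5883,.2416,.0085)
E
```

```text
t 14.07 p [0.5866 0.249  0.091 ] yaw -173.57 tilt [0.0024 0.001 ] F [-0.5 -0.1  0. ] w 0.0001 gf 0.0 j [ 0.4   0.55  0.1   1.12 -0.    0.29]
tool move [-0.0007 -0.0076  0.0825]
```

send_rows --jaw '[0,0,0,0]' --pt "-0.001 -0.008 0.04" --pt "0 0 0.03" --pt "0 0 0.0125" --pt "0 0 0" --twist '[0,0,0,0]'

```text
clock: 14.58
eef_pos: [0.5891, 0.2415, 0.0087]
ee_rot: [-0.176, 3.134, 0.001]
ft_force: [-0.5, 0.3, 1.0]
width: -0.0
finger_force: 0.0
```

send_rows --jaw '[0,0,0,0,0,0,0]' --pt "0.005 0 0" --pt "0.005 0 0" --pt "0.005 0 0" --pt "0.005 0 0" --pt "0.005 0 0" --pt "0.004 0 0" --pt "0 0 0" --twist '[0,0,0,0,0,0,0]'

```text
clock: 15.45
eef_pos: [0.5607, 0.2383, 0.0089]
ee_rot: [-0.176, 3.133, 0.002]
ft_force: [1.9, -1.8, 5.5]
width: -0.0
finger_force: 2.2
```

```bash
python3 - <<'E'
from h import *
t=imaging.snapshot("wrist"); cv2.imwrite("pics/b.png",t["frame"]); st()
patch(t,.012)
E
```

```text
t 15.5 p [0.5608 0.2383 0.0088] yaw -173.58 tilt [0.0033 0.0015] F [ 2.1 -1.1  5. ] w -0.0003 gf 2.3 j [ 0.4   0.56 -0.11  0.9   0.    0.29]
patch ctr [495.9 265.7] size [104.7  59.4] yaw 5.11 box [[441.1000061035156, 290.70001220703125], [446.3999938964844, 231.39999389648438], [550.7000122070312, 240.8000030517578], [545.4000244140625, 300.0]]
```

View pics/b.png

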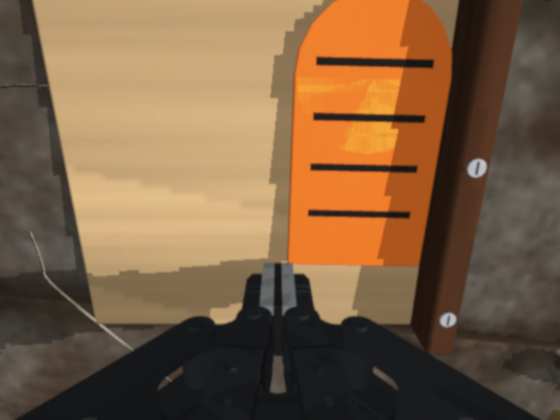

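The view shows the finger at (279,270) on the patch's end corner. The patch slid about 17 mm toward the robot with almost no rotation. I'll shift the finger inward and push diagonally, away from the rail.

send_rows --jaw '[0,0,0,0,0,0,0,0,0,0,0,0]' --pt "-0.004 0 0" --pt "0 0.013 0" --pt "0.003 0 0" --pt "0.003 -0.002 0" --pt "0.002 -0.003 0" --pt "0.002 -0.003 0" --pt "0.002 -0.003 0" --pt "0.002 -0.003 0" --pt "0.002 -0.003 0" --pt "0.002 -0.003 0" --pt "0.002 -0.003 0" --pt "0 0 0" --twist '[0,0,0,0,0,0,0,0,0,0,0,0]'

```text
clock: 17.0
eef_pos: [0.5459, 0.2263, 0.0086]
ee_rot: [-0.175, 3.133, 0.002]
ft_force: [0.3, 0.4, -0.4]
width: 0.0
finger_force: 0.0
```

```bash
python3 - <<'E'
from h import *
t=imaging.snapshot("wrist"); cv2.imwrite("pics/c.png",t["frame"]); st()
patch(t,.012)
E
```

```text
t 17.05 p [0.546  0.2264 0.0087] yaw -173.59 tilt [0.0033 0.0014] F [-0.3 -0.   0.5] w 0.0003 gf 0.0 j [ 0.39  0.53 -0.16  0.88  0.    0.28]
patch ctr [484.1 257.9] size [ 59.6 108.8] yaw -9.53 box [[425.5, 237.5], [532.7999877929688, 219.5], [542.5999755859375, 278.29998779296875], [435.3999938964844, 296.29998779296875]]
```

send_rows --jaw '[0,0,0,0,0,0,0]' --pt "0.003 -0.003 0" --pt "0.003 -0.003 0" --pt "0.003 -0.003 0" --pt "0.003 -0.003 0" --pt "0.003 -0.003 0" --pt "0.003 -0.003 0" --pt "0 0 0" --twist '[0,0,0,0,0,0,0]'

```text
clock: 17.92
eef_pos: [0.53, 0.2064, 0.0086]
ee_rot: [-0.175, 3.133, 0.002]
ft_force: [-0.0, 0.0, 0.6]
width: -0.0002
finger_force: 0.0
```

```bash
python3 - <<'E'
from h import *
t=imaging.snapshot("wrist"); cv2.imwrite("pics/c.png",t["frame"]); st()
patch(t,.012)
E
```

```text
t 17.98 p [0.5301 0.2065 0.0086] yaw -173.59 tilt [0.0032 0.0013] F [-0.3 -0.2  0.1] w -0.0003 gf 0.0 j [ 0.37  0.49 -0.23  0.85  0.    0.26]
patch ctr [476.4 252. ] size [ 60.  108.7] yaw -21.24 box [[414.8999938964844, 243.6999969482422], [516.2000122070312, 204.3000030517578], [538.0, 260.29998779296875], [436.70001220703125, 299.6000061035156]]
```

View pics/c.png

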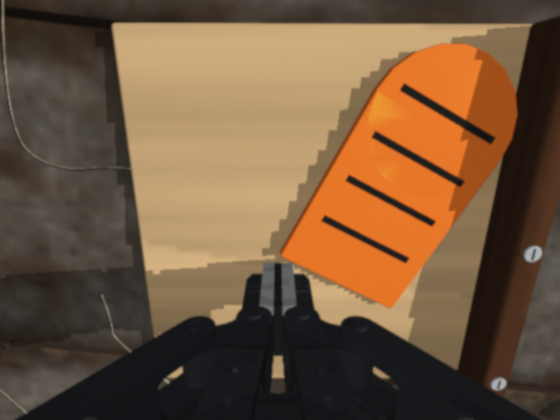

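The patch (400,175) now stands about 27° off the rail, with a clear wedge for a finger. I'll grasp it toward the square end.

send_rows --jaw '[0,0.072,0.072,0.072,0.072,0.072,0.072]' --pt "-0.003 0 -0.03" --pt "0 0 -0.03" --pt "0.0295 0.04 0" --pt "0 0 0" --pt "0 0 0" --pt "0 0 0" --pt "0 0 0" --twist '[0,0,0,10,10,7.6,0]'

```text
clock: 18.85
eef_pos: [0.4992, 0.2435, 0.0685]
ee_rot: [0.575, 3.085, 0.003]
ft_force: [-0.3, -0.4, -0.2]
width: 0.0724
finger_force: 0.0
```

```bash
python3 - <<'E'
from h import *
to(.4991,.2431,.0015)
t=imaging.snapshot("wrist"); cv2.imwrite("pics/d.png",t["frame"]); patch(t,.012)
E
```

```text
t 18.85 p [0.4992 0.2435 0.0685] yaw 158.87 tilt [0.0033 0.0014] F [-0.3 -0.4 -0.2] w 0.0724 gf 0.0 j [ 0.45  0.41 -0.19  0.97 -0.    0.82]
tool move [ 0.0001 -0.0005  0.067 ]
patch ctr [476.5 252.6] size [ 58.9 107.7] yaw -21.34 box [[415.70001220703125, 244.6999969482422], [516.0, 205.60000610351562], [537.4000244140625, 260.3999938964844], [437.1000061035156, 299.6000061035156]]
```

Everything agrees. Descend and check force, then close.

send_rows --jaw '[0.072,0.072,0.072,0.072]' --pt "0 0 0.03" --pt "0 0 0.025" --pt "0 0 0.012" --pt "0 0 0" --twist '[0,0,0,0]'

```text
clock: 19.4
eef_pos: [0.499, 0.2432, 0.0011]
ee_rot: [0.575, 3.086, 0.002]
ft_force: [0.5, 0.4, 1.0]
width: 0.0718
finger_force: 0.0
```

send_rows --jaw '[0.05,0.05,0.05,0.05]' --pt "0 0 0" --pt "0 0 0" --pt "0 0 0" --pt "0 0 0" --twist '[0,0,0,0]'

```text
clock: 19.9
eef_pos: [0.4999, 0.2437, 0.0029]
ee_rot: [0.576, 3.084, 0.004]
ft_force: [-4.1, -2.3, 6.2]
width: 0.0576
finger_force: 62.5
```

send_rows --jaw '[0.05,0.05,0.05,0.05,0.05,0.05,0.05]' --pt "0 0 -0.01" --pt "0 0 -0.03" --pt "0 0 -0.03" --pt "0 0 -0.03" --pt "0 0 0" --pt "0 0 0" --pt "0 0 0" --twist '[0,0,0,0,-8,-8,-7.5]'

```text
clock: 20.78
eef_pos: [0.4994, 0.2435, 0.1028]
ee_rot: [-0.071, 3.136, 0.003]
ft_force: [-0.1, -0.0, -0.3]
width: 0.0574
finger_force: 64.2
```

send_rows --jaw '[0.05,0.05,0.05,0.05,0.05,0.05,0.05,0.05,0.05,0.05,0.05]' --pt "-0.004 -0.025 0" --pt "-0.007 -0.035 0" --pt "-0.007 -0.04 0" --pt "-0.007 -0.04 0" --pt "-0.007 -0.04 0" --pt "-0.007 -0.04 0" --pt "-0.007 -0.04 0" --pt "-0.007 -0.04 0" --pt "-0.006 -0.03 0" --pt "-0.004 -0.02 0" --pt "0 0 0" --twist '[0,0,0,0,0,0,0,0,0,0,0]'

```text
clock: 22.15
eef_pos: [0.5765, -0.1047, 0.1018]
ee_rot: [-0.062, 3.137, 0.002]
ft_force: [-0.8, 0.7, -0.6]
width: 0.0576
finger_force: 64.3
```

```bash
python3 - <<'E'
from h import *
to(.5767,-.1042,.02)
t=imaging.snapshot("wrist"); cv2.imwrite("pics/e.png",t["frame"])
q=readout.read_state(); patch(t,q["eef_pos"][2]+.009)
E
```

```text
t 22.15 p [ 0.5765 -0.1047  0.1018] yaw -177.75 tilt [0.0039 0.0013] F [-0.8  0.7 -0.6] w 0.0576 gf 64.3 j [-0.18  0.44 -0.05  1.08  0.   -0.22]
tool move [0.0001 0.0004 0.0818]
patch ctr [ 551.3 -106.5] size [108.8  60.2] yaw 2.19 box [[495.79998779296875, -78.5], [498.1000061035156, -138.6999969482422], [606.7999877929688, -134.5], [604.5, -74.30000305175781]]
```

View pics/e.png

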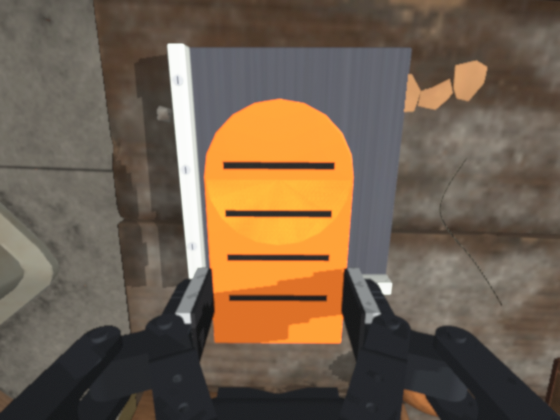

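The patch hangs level and aligned above the jig (280,220), with room to both stops. Lower and release.

send_rows --jaw '[0.05,0.05,0.05,0.05,0.05]' --pt "0 0 0.035" --pt "0 0 0.035" --pt "0 0 0.018" --pt "0 0 0.007" --pt "0 0 0" --twist '[0,0,0,0,0]'

```text
clock: 22.82
eef_pos: [0.5765, -0.1031, 0.0066]
ee_rot: [-0.065, 3.138, 0.002]
ft_force: [0.4, 0.1, -0.0]
width: 0.0576
finger_force: 64.3
```

send_rows --jaw '[0.071,0.071,0.071,0.071,0.071,0.071,0.071]' --pt "0 0 0" --pt "0 0 0" --pt "0 0 0" --pt "0 0 -0.01" --pt "0 0 -0.03" --pt "0 0 -0.04" --pt "0 0 0" --twist '[0,0,0,0,0,0,0]'

```text
clock: 23.7
eef_pos: [0.5783, -0.1043, 0.09]
ee_rot: [-0.063, 3.132, 0.0]
ft_force: [0.2, -1.1, -0.4]
width: 0.0709
finger_force: 0.0
```

```bash
python3 - <<'E'
from h import *
t=imaging.snapshot("wrist"); st(); patch(t,.014)
E
```

```text
t 23.75 p [ 0.5772 -0.1041  0.088 ] yaw -177.68 tilt [0.0062 0.0008] F [ 0.6  0.2 -0.6] w 0.071 gf 0.0 j [-0.18  0.45 -0.08  1.04  0.   -0.22]
patch ctr [ 551.4 -105.3] size [106.4  58.3] yaw 2.12 box [[497.20001220703125, -78.19999694824219], [499.29998779296875, -136.5], [605.5999755859375, -132.5], [603.5, -74.19999694824219]]
```

send_rows --jaw '[0,0,0,0,0,0,0]' --pt "0.028 0.044 0" --pt "0 0 0" --pt "0 0 0" --pt "0 0 0.03" --pt "0 0 0.03" --pt "0 0 0.0155" --pt "0 0 0" --twist '[0,0,0,0,0,0,0]'

```text
clock: 24.62
eef_pos: [0.5465, -0.0613, 0.0099]
ee_rot: [-0.063, 3.139, 0.002]
ft_force: [0.1, 0.6, 0.8]
width: -0.0002
finger_force: 0.0
```

```bash
python3 - <<'E'
from h import *
t=imaging.snapshot("wrist"); st(); patch(t,.014)
E
```

```text
t 24.68 p [ 0.5469 -0.0613  0.0106] yaw -177.71 tilt [0.0029 0.0014] F [-0.  -0.1  0.1] w -0.0001 gf 0.0 j [-0.11  0.45 -0.28  0.83  0.   -0.15]
patch ctr [ 562.9 -104.5] size [46.2 59.2] yaw -87.76 box [[538.7000122070312, -75.80000305175781], [541.0, -135.0], [587.2000122070312, -133.1999969482422], [584.9000244140625, -74.0]]
```

send_rows --jaw '[0,0,0,0,0,0,0,0,0]' --pt "0 -0.004 0" --pt "0 -0.004 0" --pt "0 -0.004 0" --pt "0 -0.004 0" --pt "0 -0.004 0" --pt "0 -0.004 0" --pt "0 -0.002 0" --pt "0 -0.002 0" --pt "0 0 0" --twist '[0,0,0,0,0,0,0,0,0]'

```text
clock: 25.8
eef_pos: [0.5478, -0.0891, 0.0107]
ee_rot: [-0.063, 3.138, 0.002]
ft_force: [0.7, -0.0, -0.8]
width: -0.0001
finger_force: 0.0
```

```bash
python3 - <<'E'
from h import *
t=imaging.snapshot("wrist"); st(); patch(t,.014); cv2.imwrite("pics/f.png",t["frame"])
E
```

```text
t 25.85 p [ 0.5478 -0.089   0.0107] yaw -177.69 tilt [0.0032 0.0012] F [0.1 0.8 0.1] w 0.0001 gf 0.0 j [-0.16  0.46 -0.27  0.84  0.   -0.2 ]
patch ctr [ 540.  -126.8] size [85.7 58.9] yaw 2.42 box [[495.8999938964844, -99.19999694824219], [498.3999938964844, -158.10000610351562], [584.0999755859375, -154.39999389648438], [581.5999755859375, -95.5999984741211]]
```

View pics/f.png

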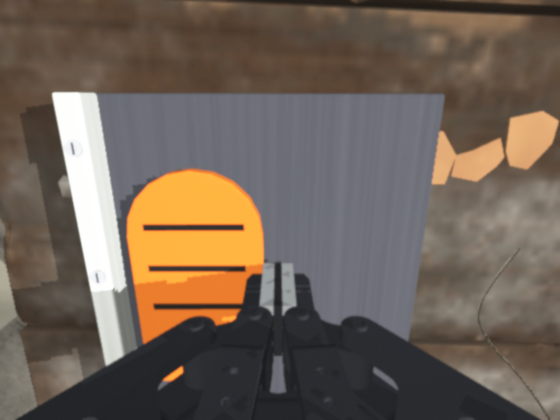

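About 4–5 mm remain to the side stop (patch edge at column 130, stop face about 118). Continue in small steps.

send_rows --jaw '[0,0,0,0,0]' --pt "0 -0.001 0" --pt "0 -0.001 0" --pt "0 -0.001 0" --pt "0 -0.0005 0" --pt "0 0 0" --twist '[0,0,0,0,0]'

```text
clock: 26.48
eef_pos: [0.548, -0.0925, 0.0107]
ee_rot: [-0.063, 3.138, 0.002]
ft_force: [-0.4, -0.6, 0.7]
width: -0.0002
finger_force: 0.0
```

send_rows --jaw '[0,0,0]' --pt "0 -0.0005 0" --pt "0 -0.0005 0" --pt "0 0 0" --twist '[0,0,0]'

```text
clock: 26.85
eef_pos: [0.548, -0.0934, 0.0107]
ee_rot: [-0.063, 3.138, 0.002]
ft_force: [0.5, -0.4, 0.2]
width: -0.0002
finger_force: 0.1
```

send_rows --jaw '[0,0,0]' --pt "0 -0.0007 0" --pt "0 -0.0007 0" --pt "0 0 0" --twist '[0,0,0]'

```text
clock: 27.22
eef_pos: [0.5481, -0.0949, 0.0107]
ee_rot: [-0.063, 3.138, 0.002]
ft_force: [0.6, 0.9, 1.0]
width: -0.0001
finger_force: 0.1
```

send_rows --jaw '[0,0,0]' --pt "0 -0.0005 0" --pt "0 -0.0005 0" --pt "0 0 0" --twist '[0,0,0]'

```text
clock: 27.6
eef_pos: [0.5482, -0.0951, 0.0107]
ee_rot: [-0.064, 3.137, 0.004]
ft_force: [-0.2, 6.3, -0.0]
width: 0.0
finger_force: 3.3
```

Contact with the side stop at about 6 N. Now move round to the round end.

send_rows --jaw '[0,0,0,0,0,0,0,0]' --pt "0 0.004 0" --pt "0 0 -0.03" --pt "0.034 -0.021 0" --pt "0.034 -0.0206 0" --pt "0 0 0" --pt "0 0 0.02" --pt "0 0 0.01" --pt "0 0 0" --twist '[0,0,0,0,0,0,0,0]'

```text
clock: 28.6
eef_pos: [0.4814, -0.1358, 0.0098]
ee_rot: [-0.064, 3.139, 0.002]
ft_force: [-0.0, -0.3, 0.1]
width: -0.0002
finger_force: 0.0
```

```bash
python3 - <<'E'
from h import *
t=imaging.snapshot("wrist"); st(); patch(t,.014); 
s=imaging.snapshot("top"); h=cv2.cvtColor(s["frame"],cv2.COLOR_BGR2HSV); rect(s,cv2.inRange(h,(4,190,120),(18,255,255)),.014,"top",(365,165,445,250))
E
```

```text
t 28.65 p [ 0.4818 -0.1359  0.0104] yaw -177.66 tilt [0.0028 0.0014] F [ 0.  -0.1  0.9] w -0.0 gf 0.0 j [-0.28  0.37 -0.42  0.78  0.   -0.32]
patch ctr [ 533.3 -137.5] size [ 0.7 15.9] yaw -2.51 box [[525.4000244140625, -137.5], [541.2999877929688, -138.1999969482422], [541.2999877929688, -137.5], [525.4000244140625, -136.8000030517578]]
top ctr [ 553. -130.] size [108.2  59.3] yaw 2.24 box [[497.79998779296875, -102.5], [500.1000061035156, -161.8000030517578], [608.2999877929688, -157.60000610351562], [605.9000244140625, -98.30000305175781]]
```

send_rows --jaw '[0,0,0,0,0,0,0]' --pt "-0.004 0 0" --pt "-0.004 0 0" --pt "-0.004 0 0" --pt "-0.004 0 0" --pt "-0.004 0 0" --pt "-0.002 0 0" --pt "0 0 0" --twist '[0,0,0,0,0,0,0]'

```text
clock: 29.58
eef_pos: [0.5038, -0.1352, 0.0105]
ee_rot: [-0.064, 3.138, 0.002]
ft_force: [-0.4, 0.0, -0.2]
width: -0.0002
finger_force: 0.0
```

send_rows --jaw '[0,0,0,0]' --pt "-0.001 0 0" --pt "-0.0007 0 0" --pt "-0.0007 0 0" --pt "0 0 0" --twist '[0,0,0,0]'

```text
clock: 30.08
eef_pos: [0.5057, -0.1351, 0.0104]
ee_rot: [-0.063, 3.138, 0.002]
ft_force: [-3.1, 0.6, 0.5]
width: -0.0001
finger_force: 1.4
```

```bash
python3 - <<'E'
from h import *
st(); 
s=imaging.snapshot("top"); h=cv2.cvtColor(s["frame"],cv2.COLOR_BGR2HSV); rect(s,cv2.inRange(h,(4,190,120),(18,255,255)),.014,"top",(365,165,445,250))
E
```

```text
t 30.07 p [ 0.5057 -0.1351  0.0104] yaw -177.68 tilt [0.0027 0.0014] F [-3.1  0.6  0.5] w -0.0001 gf 1.4 j [-0.26  0.41 -0.36  0.8   0.   -0.3 ]
top ctr [ 574.5 -129.1] size [103.5  59.1] yaw 2.2 box [[521.5999755859375, -101.5], [523.9000244140625, -160.60000610351562], [627.2999877929688, -156.6999969482422], [625.0999755859375, -97.5999984741211]]
```

send_rows --jaw '[0,0,0]' --pt "-0.0005 0 0" --pt "0 0 0" --pt "0 0 0" --twist '[0,0,0]'

```text
clock: 30.5
eef_pos: [0.5059, -0.1351, 0.0103]
ee_rot: [-0.063, 3.139, 0.002]
ft_force: [-5.5, -0.5, 1.4]
width: -0.0004
finger_force: 2.8
```

send_rows --jaw '[0,0,0,0,0,0,0]' --pt "0.005 0 0" --pt "0 0 -0.03" --pt "-0.03 0.0155 -0.06" --pt "-0.035 0.03 0" --pt "0 0 0.05" --pt "0 0 0" --pt "0 0 0" --twist '[0,0,0,0,0,0,0]'

```text
clock: 31.38
eef_pos: [0.5619, -0.0892, 0.0464]
ee_rot: [-0.063, 3.137, 0.002]
ft_force: [-0.1, 0.2, 0.2]
width: 0.0002
finger_force: 0.0
```

```bash
python3 - <<'E'
from h import *
to(.571,-.0895,.0105)
t=imaging.snapshot("wrist"); cv2.imwrite("pics/g.png",t["frame"]); patch(t,.014)
E
```

```text
t 31.38 p [ 0.5619 -0.0892  0.0464] yaw -177.71 tilt [0.0038 0.0013] F [-0.1  0.2  0.2] w 0.0002 gf 0.0 j [-0.16  0.45 -0.18  0.93  0.   -0.2 ]
tool move [-0.0089 -0.0007  0.036 ]
patch ctr [ 568.4 -131.3] size [102.1  58.8] yaw 2.36 box [[516.2000122070312, -104.0], [518.5999755859375, -162.6999969482422], [620.5999755859375, -158.5], [618.0999755859375, -99.80000305175781]]
```

View pics/g.png

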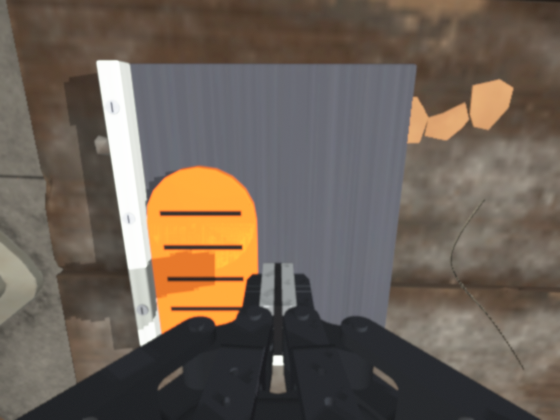

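The patch looks flush along the side stop (edge at column 147). One last gentle side push to confirm both contacts.

send_rows --jaw '[0,0,0,0,0,0,0]' --pt "-0.009 0 0.018" --pt "0 0 0.018" --pt "0 0 0" --pt "0 -0.002 0" --pt "0 -0.0015 0" --pt "0 -0.001 0" --pt "0 0 0" --twist '[0,0,0,0,0,0,0]'

```text
clock: 32.3
eef_pos: [0.5712, -0.093, 0.0093]
ee_rot: [-0.063, 3.138, 0.002]
ft_force: [-0.5, -0.3, -0.1]
width: -0.0
finger_force: 0.0
```

send_rows --jaw '[0,0,0]' --pt "0 -0.0007 0" --pt "0 0 0" --pt "0 0 0" --twist '[0,0,0]'

```text
clock: 32.67
eef_pos: [0.5712, -0.0936, 0.0092]
ee_rot: [-0.064, 3.138, 0.002]
ft_force: [-1.2, -0.4, -0.8]
width: -0.0001
finger_force: 0.0
```

send_rows --jaw '[0,0,0,0]' --pt "0 -0.0005 0" --pt "0 -0.0005 0" --pt "0 0 0" --pt "0 0 0" --twist '[0,0,0,0]'

```text
clock: 33.17
eef_pos: [0.5712, -0.0942, 0.0092]
ee_rot: [-0.064, 3.138, 0.003]
ft_force: [0.1, 5.3, 0.1]
width: 0.0002
finger_force: 2.6
```

Contact at exactly the expected place. Retreat and check.

send_rows --jaw '[0,0,0,0,0,0,0]' --pt "0 0.005 0" --pt "0 0 -0.04" --pt "0 0 -0.06" --pt "0.03 0.05 -0.02" --pt "0.03 0.05 0" --pt "0.03 0.05 0" --pt "0 0 0" --twist '[0,0,0,0,0,0,0]'

```text
clock: 34.05
eef_pos: [0.4728, 0.0589, 0.1294]
ee_rot: [-0.069, 3.138, 0.002]
ft_force: [0.7, -1.0, 0.2]
width: 0.0001
finger_force: 0.0
```

```bash
python3 - <<'E'
from h import *
st(); t=imaging.snapshot("wrist"); s=imaging.snapshot("top")
for n,c,w in(("wrist",t,None),("top",s,(365,165,445,250))):
    h=cv2.cvtColor(c["frame"],cv2.COLOR_BGR2HSV)
    try: rect(c,cv2.inRange(h,(4,190,120),(18,255,255)),.014,n,w)
    except Exception as e: print(n,e)
a=cv2.resize(s["frame"][160:250,365:455],(560,560),interpolation=cv2.INTER_CUBIC); cv2.imwrite("pics/z.png",a)
E
```

```text
t 34.05 p [0.4728 0.0589 0.1294] yaw -177.47 tilt [0.0032 0.0014] F [ 0.7 -1.   0.2] w 0.0001 gf 0.0 j [ 0.12  0.21 -0.3   1.06  0.    0.08]
wrist ctr [ 571.1 -129.8] size [108.1  61.1] yaw 2.47 box [[515.7999877929688, -101.5999984741211], [518.4000244140625, -162.6999969482422], [626.4000244140625, -158.0], [623.7999877929688, -97.0]]
top max() iterable argument is empty
```

View pics/z.png

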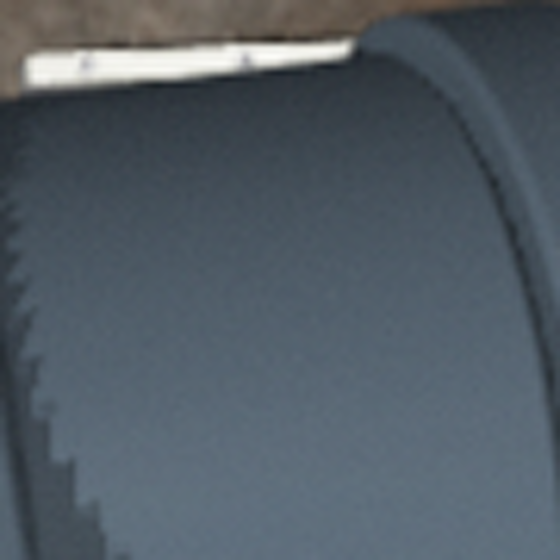

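The arm blocks that top view, and I've used up my picture allowance, so I'll check the end gap numerically in the wrist image.

```bash
python3 - <<'E'
from h import *
t=imaging.snapshot("wrist"); f=t["frame"]
a=np.radians(2.4); c=np.array([.571,-.1298])
for ly in(-.025,0,.02):
    print(ly)
    for lx in np.arange(.046,.070,.002):
        p=c+[lx*np.cos(a)-ly*np.sin(a),lx*np.sin(a)+ly*np.cos(a)]
        u,v=proj(t,[*p,.014]); print(round(lx*1000),(round(u),round(v)),f[int(round(v)),int(round(u))] if 0<=v<419.5 and 0<=u<559.5 else None,end=" ")
    print()
E
```

```text
-0.025
46 (43, 344) [ 59 166 254] 48 (44, 346) [ 60 166 254] 50 (44, 348) [ 60 167 254] 52 (45, 350) [ 59 166 254] 54 (45, 351) [ 63 166 254] 56 (45, 353) [132 168 235] 58 (46, 355) [178 185 185] 60 (46, 357) [184 190 187] 62 (47, 358) [194 201 197] 64 (47, 360) [242 246 244] 66 (48, 362) [232 233 231] 68 (48, 364) [218 213 209] 70 (49, 365) [204 198 195] 
0
46 (70, 344) [ 59 167 254] 48 (71, 346) [ 59 167 254] 50 (71, 348) [ 59 167 254] 52 (72, 350) [ 59 167 254] 54 (72, 351) [ 62 166 254] 56 (73, 353) [121 164 236] 58 (73, 355) [180 188 189] 60 (73, 357) [185 192 188] 62 (74, 358) [194 202 199] 64 (74, 360) [245 248 246] 66 (75, 362) [252 253 252] 68 (75, 364) [252 253 253] 70 (75, 365) [252 253 253] 
0.02
46 (92, 344) [ 60 168 254] 48 (93, 346) [ 60 168 254] 50 (93, 348) [ 59 167 254] 52 (93, 350) [ 60 168 254] 54 (94, 351) [ 63 167 254] 56 (94, 353) [122 165 237] 58 (95, 355) [181 190 190] 60 (95, 357) [186 193 190] 62 (95, 358) [194 202 198] 64 (96, 360) [245 248 247] 66 (96, 362) [252 253 252] 68 (96, 364) [252 254 253] 70 (97, 365) [252 253 253]
```

Orange passes straight into the metal stop face, with no dark gap, evenly across the end. Handing in.

```bash
python3 -c "
from rig import job
print(job.job_done())"
```

```text
the job is handed in; nothing more can be done
None
```

The patch lies released on the jig, flush against both stops by contact force (about 5 N at each) and by the last wrist image. I handed the job in at about 34 s, no verdict came back, and I viewed 12 pictures instead of the allowed 10.

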